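# Sift the small puzzle discs out of the mix

## Task

Hold the sieve by its handle and, keeping it on the rails of the catch tray, shake it briskly from side to side, knocking the left spring buffer (left as the robot sees it) and then the right one, at least twice each in turn, without ever driving a buffer to its end, until all six small discs have dropped into the catch tray and only the three large ones are left. Then lift the sieve with the large discs, set it down gently and level inside the wooden parking tray and let go. Leave the puzzle, the bowl and the game piece alone.

Things in the scene. Friction and masses are not known exactly. Their poses are not given: they have to be found in the camera images.
- frame: white catch tray fixed to the table, 126 (x) x 304 (y) x 70 mm, open on top, floor 5 mm thick. Origin: centre of its underside. Near each end an aluminium cross bar, 18 mm wide and 20 mm tall, is clamped over the two long walls; each carries a rubber-tipped spring buffer pointing inwards along the tray's y, axis 80 mm above the table.
- rail_mid (a point): centre of the catch tray at the height of its rails, 70 mm up. The rails are the tops of its long walls (12 mm thick, inner faces at x = +-51 mm), smooth; the sieve's flanges rest and slide on them along the tray's y.
- buffer_left (a joint): spring buffer at the tray's +y end: how far it is pushed in, m (0 = out, 0.016 = end of travel). Spring of 0.8 N per mm; springs back. A knock is 3 mm or more; beyond 13 mm counts as driven to its end. Its bar is clamped at a place that differs each time: the buffer's face, when out, is 86 to 110 mm from the tray's centre along y. Feel for it.
- buffer_right (a joint): the same at the tray's -y end, clamped independently: its face, when out, is 86 to 110 mm from the tray's centre.
- sieve: aluminium sieve, box 96 (x) x 146 (y) x 35 mm tall, walls 4 mm, about 0.6 kg with its discs. Origin: centre of its underside, 50 mm above the table while its side flanges (12 mm wide, undersides 20 mm above the sieve's underside) rest on the rails; its y is along the tray's y, with 3 mm play to each side in x. Its end walls (y = +-73 mm) meet the buffers.
- sieve_floor (a point): centre of the sieve's floor, top face, 6 mm above its underside. Four flat bars 12 mm wide along x at y = +-15 and +-45 mm, gaps of 18 mm between, split by thin wires. Discs lie flat on the bars and slide (friction about 0.15) only under brisk shaking along y, peaks of some 3 m/s2 or more; a small disc falls once its centre passes a bar's edge.
- sieve_grip (a point): middle of the sieve's black bridge handle, a bar 12 x 12 mm in section and 98 mm long along the sieve's x, over the sieve's centre, its axis 60 mm above the sieve's underside. Posts at the two ends only; 43 mm of free height under it to the sieve's floor.
- park: wooden parking tray for the sieve, fixed to the table, to the left or right of the catch tray: inside 110 (x) x 160 (y) mm, rim 4 mm thick and 16 mm high. Origin: centre of its underside; its floor is 6 mm up, so that the parked sieve's underside (origin) is 6 mm above the table, the long sides along the park's y (either way round).
- puzzle: bystander: blue ring-tower puzzle, base 110 x 150 mm, three steel rods 122 mm tall. Origin: centre of its underside.
- bowl: bystander: white bowl of wrapped sweets, 110 mm across, 45 mm tall. Origin: centre of its underside.
- pawn: bystander: small grey plastic game piece, 26 mm across, 36 mm tall. Origin: centre of its underside.
- small0: small dark steel disc, 13 mm in diameter, 8 mm thick, 10 g; starts in the sieve. Origin: centre of its underside.
- small1: small dark steel disc, 13 mm in diameter, 8 mm thick, 10 g; starts in the sieve. Origin: centre of its underside.
- small2: small dark steel disc, 13 mm in diameter, 8 mm thick, 10 g; starts in the sieve. Origin: centre of its underside.
- small3: small dark steel disc, 13 mm in diameter, 8 mm thick, 10 g; starts in the sieve. Origin: centre of its underside.
- small4: small dark steel disc, 13 mm in diameter, 8 mm thick, 10 g; starts in the sieve. Origin: centre of its underside.
- small5: small dark steel disc, 13 mm in diameter, 8 mm thick, 10 g; starts in the sieve. Origin: centre of its underside.
- large0: large dark steel disc, 42 mm in diameter, 8 mm thick, 60 g; starts in the sieve. Origin: centre of its underside.
- large1: large dark steel disc, 42 mm in diameter, 8 mm thick, 60 g; starts in the sieve. Origin: centre of its underside.
- large2: large dark steel disc, 42 mm in diameter, 8 mm thick, 60 g; starts in the sieve. Origin: centre of its underside.
Not all that is in view belongs to the job. What is shaped like the large2 but green is not meant.

How it is judged (in metres and radians):
On the way, in this order (a step that is already met when the one before it is completed fails the run):
1. the sieve, riding on the rails, presses the left spring buffer in by more than 3 mm (first time) (value of joint buffer_left above 0.003 m and z of sieve in the frame of frame below 0.06 m).
2. the sieve, riding on the rails, presses the right spring buffer in by more than 3 mm (first time) (value of joint buffer_right above 0.003 m and z of sieve in the frame of frame below 0.06 m).
3. the sieve, riding on the rails, presses the left spring buffer in by more than 3 mm (second time) (all of step 1).
4. the sieve, riding on the rails, presses the right spring buffer in by more than 3 mm (second time) (all of step 2).
At the end, for the whole second after the job is handed in: All six small discs lie in the catch tray (below 40 mm), all three large ones lie in the sieve, and the sieve stands released and at rest on the floor of the parking tray (centre within 14 mm, long sides aligned within 0.2 rad, level within 0.05 rad) (x of small0 in the frame of frame between -0.055 and 0.055 m and y of small0 in the frame of frame between -0.15 and 0.15 m and z of small0 in the frame of frame between -0.01 and 0.04 m and x of small1 in the frame of frame between -0.055 and 0.055 m and y of small1 in the frame of frame between -0.15 and 0.15 m and z of small1 in the frame of frame between -0.01 and 0.04 m and x of small2 in the frame of frame between -0.055 and 0.055 m and y of small2 in the frame of frame between -0.15 and 0.15 m and z of small2 in the frame of frame between -0.01 and 0.04 m and x of small3 in the frame of frame between -0.055 and 0.055 m and y of small3 in the frame of frame between -0.15 and 0.15 m and z of small3 in the frame of frame between -0.01 and 0.04 m and x of small4 in the frame of frame between -0.055 and 0.055 m and y of small4 in the frame of frame between -0.15 and 0.15 m and z of small4 in the frame of frame between -0.01 and 0.04 m and x of small5 in the frame of frame between -0.055 and 0.055 m and y of small5 in the frame of frame between -0.15 and 0.15 m and z of small5 in the frame of frame between -0.01 and 0.04 m and x of large0 in the frame of sieve between -0.046 and 0.046 m and y of large0 in the frame of sieve between -0.071 and 0.071 m and z of large0 in the frame of sieve between 0 and 0.03 m and x of large1 in the frame of sieve between -0.046 and 0.046 m and y of large1 in the frame of sieve between -0.071 and 0.071 m and z of large1 in the frame of sieve between 0 and 0.03 m and x of large2 in the frame of sieve between -0.046 and 0.046 m and y of large2 in the frame of sieve between -0.071 and 0.071 m and z of large2 in the frame of sieve between 0 and 0.03 m and z of sieve in the frame of park between 0.003 and 0.0095 m and horizontal distance between sieve and park below 0.014 m and angle between the y axis of sieve and the y axis of park, either way round below 0.2 rad and angle between sieve's own z axis and vertical below 0.05 rad and linear speed of sieve below 0.02 m/s); the robot touches nothing.
It fails at once if a spring buffer is driven in by more than 13 mm (value of joint any of buffer_left, buffer_right above 0.013 m).
It fails at once if the sieve drops or is slammed into the parking tray (faster than 0.35 m/s in the last 25 mm) (z of sieve in the frame of park below 0.031 m and horizontal distance between sieve and park below 0.1 m and linear speed of sieve above 0.35 m/s).
It fails at once if a bystander is moved by more than 20 mm (distance of any of puzzle, bowl, pawn from where it was at the start of the episode above 0.02 m).
It also fails if it takes over 58 s, if anything falls off the work surface, if the arm or the gripper's body presses on something with over 40 N, if the wrist force passes 120 N, or if a joint passes its speed limit or range.

## Robot

A 6-joint arm with a two-finger parallel gripper is mounted at the origin on the work surface. World frame = base frame: x ahead of the robot, y to its left, z up, the work surface at z = 0. Lengths are in mm, angles in rad, forces in N, time in s.
With the tool pointing down it reaches from about 350 to 875 mm from the base axis. Payload 4.2 kg.
Tool frame: the origin (TCP) lies between the finger pads; the fingertips stand 19 mm ahead of it and the grasp point (between the pads) is the TCP; z points along the fingers, y is the direction in which the jaws open and shut (so a half turn about z gives the same grasp; the last joint's range is limited). The gripper opens to 87 mm and grips with 3 to 60 N. Pads are 19 mm wide; open, the fingers measure 117 mm over their backs; the gripper's body (75 mm by 190 mm) begins 51 mm behind the grasp point.
Start: joints at [-0.912, 0.385, 0.008, 0, -1.194, -0.259], TCP at [243.284, -575.684, 241.55] pointing down, gripper open.
Joint ranges: [-3.14, 3.14], [-1.21, 2.06], [-1.07, 1.41], [-3.16, 2.05], [-2.99, -0.16], [-3.1, 3.1]. Speed limits (rad/s): [2.79, 2.79, 3.14, 3.14, 3.14, 3.14].

## Interface

Orientations are given as a 3x3 rotation matrix whose columns are the frame's x, y, z axes.
In Python, from bench import robot gives the robot as it stands.
- The arm moves only by the tool play_rows, never from a script. Its argument "motion" is a list of rows, each an object with "delta_pos": the shift along the tool's x, y, z in m, a list of three; "turn": the turn about the tool's z in rad. A call has 1 to 12 rows; each row shifts and turns the commanded pose from where the row before left it, along the tool's axes as they then stand; what a row does not reach is not made up. A row lasts 1/8 s, in which the tool goes at most 62.5 mm and 10.7 degrees, less where a joint would pass 70% of its speed; a pose out of reach is approached as far as the arm can. A call with a gripper value outside its range is refused whole. "fingers" is the finger opening in m, from 0 to 0.087, set as the call begins (left out, the last holds). The fingers move at their own pace and stop on an object; "newtons" is the grip in N (left out, the last holds). Time passes only in rows, so rows that do not move let the fingers close. It gives the time, the measured TCP pose, the force and the opening at its end, in the units of the state.
- robot.observe(): the state, without advancing time (a new reading comes with each control period).
- robot.grab_frame(name): name is "scene" or "side" or "wrist"; returns a dict with "img" (480x640x3 uint8, blue, green, red), "z_map" (480x640 float32, mm along the optical axis (not along the pixel's ray), 0 where there is no reading), "fx", "fy", "cx", "cy" (pixels), "rvec" (rotation vector, rad) and "tvec" (3), from world to camera coordinates, as OpenCV has them; the wrist camera has in their place "T_tool_cam" (4x4, takes a point from camera to tool coordinates, whose origin is the TCP and whose axes are the flange's). Camera axes: x right, y down, z forward; pixel columns grow to the right and rows downward; lengths in mm; the calibration is good to about 2 mm. A picture is of the moment at which its call begins: read the wrist's pose just before it.
- robot.finish_job(): hands the job in, once; it reports no verdict.
The state is a dict: "time": time; "joint_positions": joint angles; "joint_velocities": joint speeds; "effort": joint torques, N m; "tcp_pos": TCP position; "orientation": TCP orientation; "contact_force": force on the tool from outside, world axes, zero at the start; "moment": the same for the moment, N m; "finger_gap": finger opening in mm.
Only numpy, scipy, OpenCV 4.12 (cv2) and the standard library are available. Lean on these libraries where they do the work, as an engineer would, in place of code of your own. Each camera call takes 0.05 s, during which the arm holds its last target.

## Working session

There is one attempt and no reset: what is moved stays moved. The work goes in short steps, Python scripts to look and compute and a tool call to move; the robot and the scene stay as the last step left them, time stands still between calls to the robot, and variables do not carry over. Pictures are saved under pics/ and viewed, and the job is handed in when it is done.

Besides the shell and the picture viewer there is one more tool, called after "Emit:" as name([rows], argument=value, ...), one row to a line, values as JSON. play_rows: Moves the arm, as the interface text tells. Its arguments: {"type":"object","properties":{"motion":{"type":"array","items":{"type":"object","properties":{"delta_pos":{"type":"array","items":{"type":"number"}},"turn":{"type":"number"}}}},"fingers":{"type":"number"},"newtons":{"type":"number"}},"required":["motion"]}

```bash
ls; mkdir -p pics; python3 - <<'E'
from bench import robot
import cv2,numpy as np
s=robot.observe();print({k:np.round(v,3).tolist() for k,v in s.items()})
for n in("scene","side"):
    f=robot.grab_frame(n);cv2.imwrite(f"pics/{n}0.png",f["img"]);np.savez(f"{n}0.npz",**f)
    print(n,f["fx"],f["cx"],f["cy"],f["rvec"],f["tvec"])
E
```

```text
pics
{'time': 0.0, 'joint_positions': [-0.912, 0.386, 0.007, -0.0, -1.194, -0.259], 'joint_velocities': [0.001, -0.001, -0.002, 0.001, -0.001, 0.001], 'effort': [0.001, -39.067, 18.741, 4.22, 0.011, -0.0], 'tcp_pos': [243.036, -575.194, 240.441], 'orientation': [[-0.921, -0.389, -0.001], [-0.389, 0.921, 0.002], [0.0, 0.002, -1.0]], 'contact_force': [0.035, -0.577, 0.246], 'moment': [0.018, -0.004, -0.053], 'finger_gap': 86.827}
scene 558.9659095903362 315.5925224571421 238.47145728402646 [ 1.57236181  2.18098493 -0.71030557] [ 173.99880638 -386.16020709 1440.44069788]
side 514.110905987685 325.1860382315388 239.05138440065284 [ 2.33800505 -0.05787273  0.02936024] [-555.53067122   70.22375118  925.95598853]
```

View pics/scene0.png

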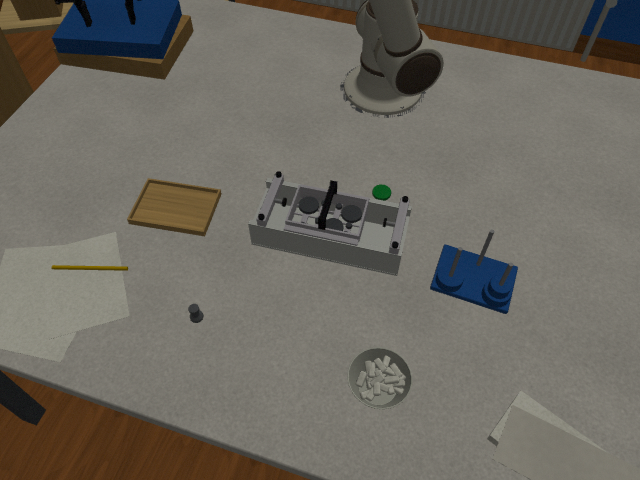

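View pics/side0.png

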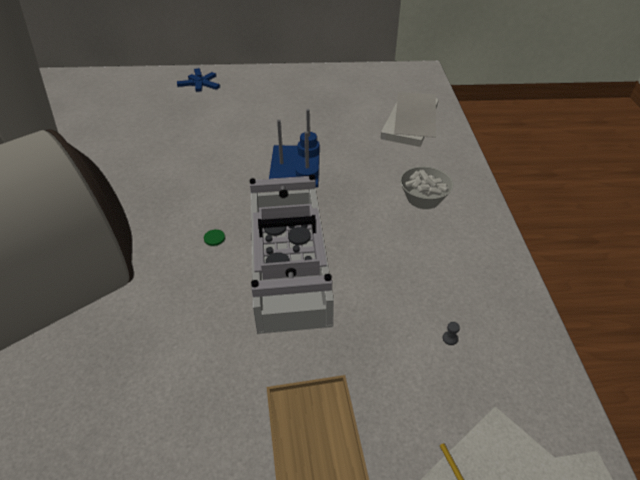

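The scene view faces the robot, so image left is +y. The catch tray is around (330,225), the sieve's black handle at (328,205), the park tray at (175,207), the puzzle at (475,278), the pawn at (195,313), the bowl at (380,378), and the green decoy at (382,192).

```bash
cat > h.py <<'E'
import numpy as np,cv2
def load(n):
    f=dict(np.load(n+".npz"));return f
def cam(f):
    R=cv2.Rodrigues(np.array(f["rvec"],float))[0];t=np.array(f["tvec"],float).ravel();return R,t
def cloud(f):
    R,t=cam(f);z=f["z_map"].astype(float);v,u=np.mgrid[:480,:640]
    X=np.stack([(u-f["cx"])/f["fx"]*z,(v-f["cy"])/f["fy"]*z,z],-1)
    P=(X-t)@R; P[z==0]=np.nan; return P
def ray(f,uv,h):
    R,t=cam(f);uv=np.atleast_2d(uv).astype(float)
    d=np.c_[(uv[:,0]-f["cx"])/f["fx"],(uv[:,1]-f["cy"])/f["fy"],np.ones(len(uv))]@R
    c=-R.T@t; return c+d*((h-c[2])/d[:,2])[:,None]
E
python3 - <<'E'
from h import *
np.set_printoptions(precision=1,suppress=True)
for n in("scene0","side0"):
    f=load(n);P=cloud(f);im=f["img"].astype(int);hsv=cv2.cvtColor(f["img"],cv2.COLOR_BGR2HSV)
    z=P[...,2];x,y=P[...,0],P[...,1]
    reg=(x>200)&(x<800)&(y>-400)&(y<600)
    print(n,"table z",np.nanmedian(z[reg]))
    def rect(m,name,minn=10):
        m=cv2.morphologyEx(m.astype(np.uint8),cv2.MORPH_OPEN,np.ones((2,2)))
        k,l,st,c=cv2.connectedComponentsWithStats(m)
        for i in np.argsort(-st[1:,4])[:3]+1:
            if st[i,4]<minn:continue
            p=P[l==i];r=cv2.minAreaRect(p[:,:2].astype(np.float32))
            print(name,st[i],"z",np.nanpercentile(p[:,2],[5,50,95]),"rect",np.round(r[0],1),np.round(r[1],1),round(r[2],1))
    tall=reg&(z>60)&(z<78)
    rect(tall,"rail")
    rect(reg&(z>100)&(z<118)&(im.max(2)<70),"handle")
    rect(reg&(z>85)&(z<100),"bars")
    wood=reg&(hsv[...,1]>70)&(hsv[...,0]>8)&(hsv[...,0]<28)&(z<30)
    rect(wood,"wood")
    rect(reg&(hsv[...,1]>120)&(hsv[...,0]>100)&(hsv[...,0]<130),"blue")
    rect(reg&(z>20),"all")
E
```

```text
scene0 table z 1.0954801410270698
rail [ 249  221  154   39 1407] z [58.5 70.1 76.2] rect [ 564.6 -118.6] [14.7  0.4] -91.9
rail [333 197  34  32 518] z [56.2 64.3 73.7] rect [469.   43.3] [72.8 61.4] 18.7
rail [294 191  32  24 443] z [54.3 64.1 73.2] rect [469.6 -39.1] [82.  42.4] 32.6
handle [324 182  14  31 172] z [ 31.4 115.5 118.4] rect [435.2   0.7] [179.8  12.1] 10.3
handle [319 211   9  15  83] z [ 12.2 109.7 117.5] rect [492.    2.1] [103.8  11.8] 9.1
handle [457 253   5   6  25] z [ 10.8 103.2 113.5] rect [497.5 272.8] [ 4.7 81.3] 79.8
bars [391 197  19  55 508] z [50.4 90.1 96.4] rect [443.5 147.2] [207.   17.8] 3.6
bars [258 172  26  52 475] z [79.6 90.3 96.2] rect [ 460.4 -121.9] [206.8   9.7] 10.7
bars [317 225  10   6  38] z [77.2 87.3 97.7] rect [530.9  11.7] [14.8 27.8] 66.4
wood [ 129  181   93   56 3470] z [ 2.3  6.9 16.4] rect [ 521.9 -326. ] [130.5 168.4] 8.0
wood [ 99 267  30   5 132] z [-0.3  8.7 13.1] rect [ 710.2 -370.3] [11.6 56.9] 22.7
blue [ 432  246   87   68 3475] z [ 7.3 13.7 56.8] rect [503.3 315.4] [149.3 118.5] 86.2
all [ 249  172  164   99 8433] z [
[... 850 characters left out ...]
15.5] 35.8
bars [251 176  66  13 463] z [82.8 88.4 93.6] rect [509.4 165. ] [169.2  76.4] 41.9
bars [287 269   9   4  29] z [82.3 85.9 89.2] rect [496.8 -83.7] [ 5.3 12.7] 82.2
wood [ 268  376  102  104 8462] z [ 3.2  5.3 14.7] rect [nan nan] [0. 0.] 0.0
wood [441 444  24  36 228] z [ 5.8  9.2 11.4] rect [ 707.  -367.5] [11.7 50. ] 16.0
blue [ 271  133   49   55 1449] z [ 8.9 12.5 53.2] rect [499.5 268.3] [226.3 105.2] 84.9
all [  251   110    84   218 10247] z [ 19.2  68.2 106.3] rect [488.1 209.4] [141.1 703.2] 2.2
all [ 402  168   42   38 1085] z [18.9 40.7 48.5] rect [781.5 188.7] [100.1  81.5] 53.5
all [  0   0  29  37 706] z [449.6 476.7 494.3] rect [-126.4  621.8] [  15.5 1522.9] 26.1
```

```bash
python3 - <<'E'
import cv2
for n,(a,b,c,d) in {"scene":(160,280,230,430),"side":(170,340,230,350)}.items():
    i=cv2.imread(f"pics/{n}0.png")[a:b,c:d];k=min(800/i.shape[1],600/i.shape[0])
    cv2.imwrite(f"pics/{n}0c.png",cv2.resize(i,None,fx=k,fy=k,interpolation=cv2.INTER_CUBIC))
E
```

```text
(no output)
```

View pics/scene0c.png

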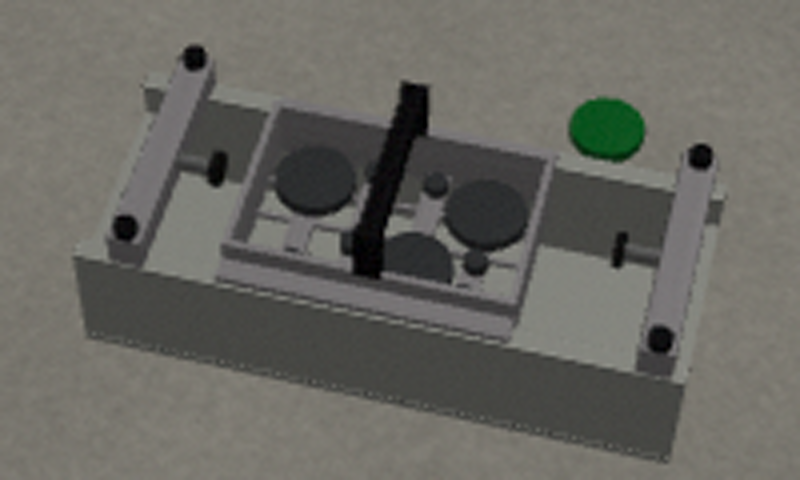

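View pics/side0c.png

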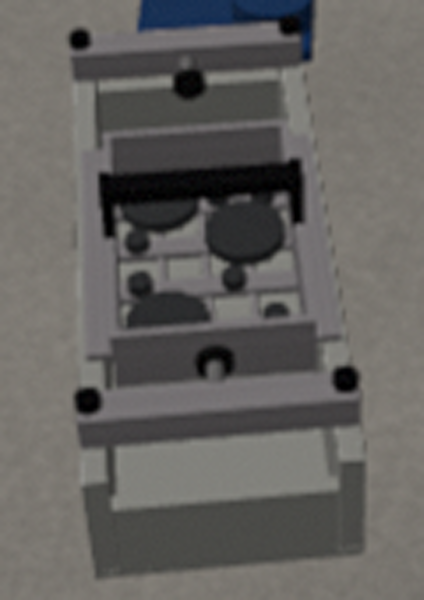

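I had the side wrong: the camera faces the robot, so image right is +y (left buffer). The park is at y≈-326. Next I'll cast rays through the corner pixels.

```bash
python3 - <<'E'
from h import *
np.set_printoptions(precision=1,suppress=True)
f=load("scene0");g=load("side0")
sc=lambda a:np.array(a)/4+[230,160]
k=600/170
sd=lambda a:np.array(a)/k+[230,170]
A=ray(f,sc([(78,255),(685,380),(145,80),(725,190)]),70);print("tray scene",A,A.mean(0))
B=ray(f,sc([(415,90),(368,270)]),113);print("handle scene",B,B.mean(0))
C=ray(g,sd([(106,185),(300,172)]),113);print("handle side",C,C.mean(0))
D=ray(g,sd([(84,478),(362,455)]),70);print("near end side",D,D.mean(0))
S=ray(f,sc([(278,105),(552,158),(515,303),(225,245)]),85);print("sieve top",S,S.mean(0))
print("buf faces",ray(f,sc([(620,250),(217,170)]),80), ray(g,sd([(190,85),(215,362)]),80))
hsv=cv2.cvtColor(f["img"],cv2.COLOR_BGR2HSV)
m=((hsv[...,1]>70)&(hsv[...,0]>8)&(hsv[...,0]<28)).astype(np.uint8);m[:170]=0;m[250:]=0;m[:,:110]=0;m[:,240:]=0
c=max(cv2.findContours(m,0,1)[0],key=cv2.contourArea)
P=ray(f,c[:,0],16);r=cv2.minAreaRect(P[:,:2].astype(np.float32));print("park",r)
E
```

```text
tray scene [[ 562.4 -132.    70. ]
 [ 541.1  167.4   70. ]
 [ 445.2 -142.8   70. ]
 [ 422.5  159.7   70. ]] [492.8  13.1  70. ]
handle scene [[444.5   3.1 113. ]
 [557.4  15.6 113. ]] [501.    9.4 113. ]
handle side [[446.    3.3 113. ]
 [538.9   8.3 113. ]] [492.5   5.8 113. ]
near end side [[ 438.5 -139.9   70. ]
 [ 560.8 -132.9   70. ]] [ 499.6 -136.4   70. ]
sieve top [[452.  -66.6  85. ]
 [442.1  74.4  85. ]
 [533.9  81.4  85. ]
 [544.6 -61.1  85. ]] [493.2   7.   85. ]
buf faces [[483.6 120.3  80. ]
 [498.  -82.7  80. ]] [[483.5 118.2  80. ]
 [496.3 -83.3  80. ]]
park ((531.036865234375, -323.24078369140625), (128.74586486816406, 174.56704711914062), 6.968242645263672)
```

```bash
python3 - <<'E'
from bench import robot
import numpy as np
f=robot.grab_frame("wrist");print(np.round(f["T_tool_cam"],3).tolist(),f["fx"],f["cx"],f["cy"])
E
```

```text
[[0.0, -0.954, -0.3, 82.973], [1.0, 0.001, -0.001, 0.209], [0.001, -0.3, 0.954, -143.864], [0.0, 0.0, 0.0, 1.0]] 338.69151423697474 316.66472092871965 240.73527563815446
```

Emit:
play_rows([
  {"delta_pos": [-0.038, 0.0365, 0]},
  {"delta_pos": [-0.038, 0.0365, 0]},
  {"delta_pos": [-0.038, 0.0365, 0]},
  {"delta_pos": [-0.038, 0.0365, 0]},
  {"delta_pos": [-0.038, 0.0365, 0]},
  {"delta_pos": [-0.038, 0.0365, 0]},
  {"delta_pos": [-0.038, 0.0365, 0]},
  {"delta_pos": [-0.038, 0.0365, 0]},
  {"delta_pos": [-0.038, 0.0365, 0]},
  {"delta_pos": [-0.038, 0.0365, 0]},
  {"delta_pos": [-0.038, 0.0365, 0]},
  {"delta_pos": [-0.038, 0.0365, 0]},
])

```text
invalid input at $.motion[0]: expected keys delta_pos, turn
```

Emit:
play_rows([
  {"delta_pos": [0, 0, 0], "turn": 0.163},
  {"delta_pos": [0, 0, 0], "turn": 0.163},
  {"delta_pos": [0, 0, 0]},
], fingers=0.06)

```text
invalid input at $.motion[2]: expected keys delta_pos, turn
```

```bash
python3 - <<'E'
from bench import robot
import cv2,numpy as np
s=robot.observe();print({k:np.round(v,3).tolist() for k,v in s.items()})
f=robot.grab_frame("wrist");f["p"]=s["tcp_pos"];f["R"]=s["orientation"];np.savez("w1.npz",**f);cv2.imwrite("pics/w1.png",f["img"])
E
```

```text
{'time': 0.15, 'joint_positions': [-0.912, 0.385, 0.007, -0.0, -1.194, -0.259], 'joint_velocities': [-0.003, -0.002, 0.005, 0.001, 0.0, -0.001], 'effort': [0.0, -39.105, 18.759, 4.222, 0.012, -0.0], 'tcp_pos': [243.132, -575.307, 240.737], 'orientation': [[-0.921, -0.389, -0.001], [-0.389, 0.921, 0.001], [0.0, 0.002, -1.0]], 'contact_force': [0.426, 0.017, -0.388], 'moment': [-0.007, 0.05, 0.009], 'finger_gap': 86.852}
```

View pics/w1.png

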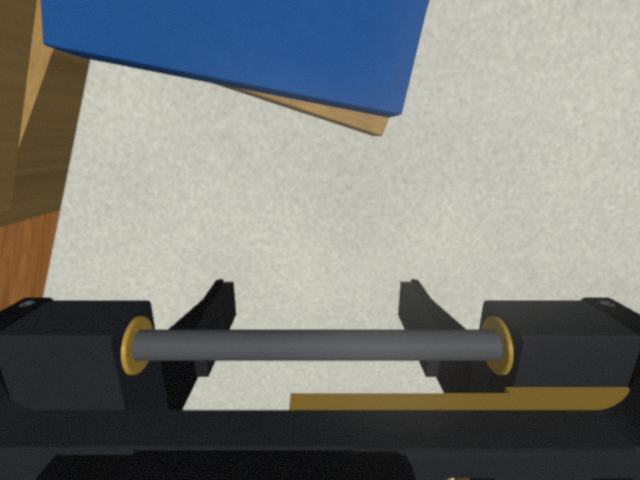

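Nothing moved: every row needs both keys. I'll resend the moves with "turn" included.

Emit:
play_rows([
  {"delta_pos": [-0.038, 0.0365, 0], "turn": 0},
  {"delta_pos": [-0.038, 0.0365, 0], "turn": 0},
  {"delta_pos": [-0.038, 0.0365, 0], "turn": 0},
  {"delta_pos": [-0.038, 0.0365, 0], "turn": 0},
  {"delta_pos": [-0.038, 0.0365, 0], "turn": 0},
  {"delta_pos": [-0.038, 0.0365, 0], "turn": 0},
  {"delta_pos": [-0.038, 0.0365, 0], "turn": 0},
  {"delta_pos": [-0.038, 0.0365, 0], "turn": 0},
  {"delta_pos": [-0.038, 0.0365, 0], "turn": 0},
  {"delta_pos": [-0.038, 0.0365, 0], "turn": 0},
  {"delta_pos": [-0.038, 0.0365, 0], "turn": 0},
  {"delta_pos": [-0.038, 0.0365, 0], "turn": 0},
])

```text
time: 1.7
tcp_pos: [493.2, 7.0, 241.7]
orientation: [[-0.921, -0.39, 0.0], [-0.39, 0.921, 0.0], [-0.0, -0.0, -1.0]]
contact_force: [0.3, -0.8, -0.9]
finger_gap: 87.1
```

Emit:
play_rows([
  {"delta_pos": [0, 0, 0], "turn": 0.163},
  {"delta_pos": [0, 0, 0], "turn": 0.163},
  {"delta_pos": [0, 0, 0], "turn": 0},
], fingers=0.06)

```text
time: 2.08
tcp_pos: [492.7, 5.4, 241.4]
orientation: [[-0.997, -0.076, -0.0], [-0.076, 0.997, -0.0], [0.0, -0.0, -1.0]]
contact_force: [-0.1, -0.4, -0.4]
finger_gap: 64.9
```

```bash
python3 - <<'E'
from bench import robot
import cv2,numpy as np
s=robot.observe();print({k:np.round(v,3).tolist() for k,v in s.items()})
f=robot.grab_frame("wrist");f["p"]=s["tcp_pos"];f["R"]=s["orientation"];np.savez("w1.npz",**f);cv2.imwrite("pics/w1b.png",f["img"])
E
```

```text
{'time': 2.075, 'joint_positions': [0.341, 0.159, -0.307, -0.0, -1.105, -1.836], 'joint_velocities': [-0.009, -0.004, 0.0, -0.0, -0.001, 0.044], 'effort': [0.149, -26.379, 17.943, 3.979, -0.083, -0.28], 'tcp_pos': [492.716, 5.43, 241.367], 'orientation': [[-0.997, -0.076, -0.0], [-0.076, 0.997, -0.0], [0.0, -0.0, -1.0]], 'contact_force': [-0.129, -0.429, -0.39], 'moment': [0.002, -0.02, 0.048], 'finger_gap': 64.893}
```

View pics/w1b.png

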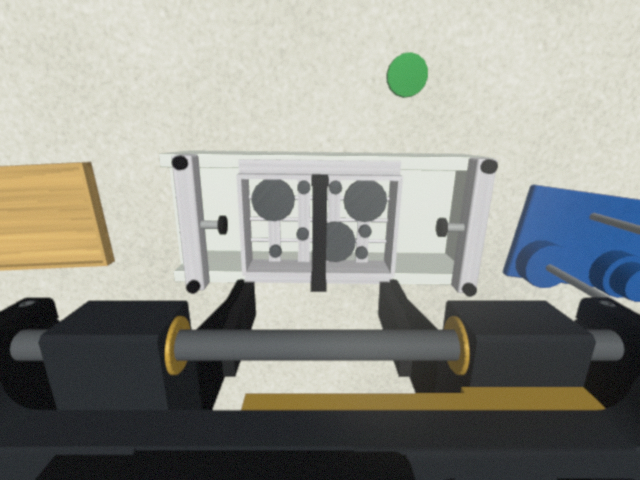

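The wrist view shows the sieve centred below, with the handle running (320,176) to (318,290). All six small discs are visible, the buffers' faces are near (225,225) and (438,227), and the park edge is at (100,215). Now I'll measure.

```bash
cat >> h.py <<'E'
def wray(f,uv,h):
    T=np.array(f["T_tool_cam"]);Rw=np.array(f["R"]);p=np.array(f["p"])
    uv=np.atleast_2d(uv).astype(float)
    d=np.c_[(uv[:,0]-f["cx"])/f["fx"],(uv[:,1]-f["cy"])/f["fy"],np.ones(len(uv))]@T[:3,:3].T@Rw.T
    c=Rw@T[:3,3]+p; return c+d*((h-c[2])/d[:,2])[:,None]
E
python3 - <<'E'
from h import *
np.set_printoptions(precision=1,suppress=True)
f=load("w1")
H=wray(f,[(312,176),(328,175),(325.5,290),(311,290)],116);print("handle",H,H.mean(0))
S=wray(f,[(239,174),(400,174),(393,279),(244,280)],85);print("sieve",S,S.mean(0))
print("bufs",wray(f,[(437,227),(228,225)],80))
B=wray(f,[(180,162),(489,166),(470,290),(194,286)],95);print("bolts",B,B.mean(0))
T=wray(f,[(162,154),(495,157),(178,281),(480,284)],70);print("tray",T,T.mean(0))
E
python3 - <<'E'
import cv2
i=cv2.imread("pics/w1b.png")[140:310,150:510];cv2.imwrite("pics/w1c.png",cv2.resize(i,None,fx=2.2,fy=2.2,interpolation=cv2.INTER_CUBIC))
E
```

```text
handle [[441.5  -2.2 116. ]
 [439.8  10.3 116. ]
 [538.8  16.7 116. ]
 [539.8   4.1 116. ]] [490.    7.2 116. ]
sieve [[448.3 -66.2  85. ]
 [437.5  74.3  85. ]
 [537.1  82.6  85. ]
 [549.1 -60.6  85. ]] [493.    7.5  85. ]
bufs [[483.7 117.3  80. ]
 [496.7 -77.1  80. ]]
bolts [[ 440.9 -113.3   95. ]
 [ 424.3  145.3   95. ]
 [ 538.4  153.7   95. ]
 [ 554.2 -105.3   95. ]] [489.5  20.1  95. ]
tray [[ 437.7 -138.9   70. ]
 [ 417.3  161.5   70. ]
 [ 562.3 -130.3   70. ]
 [ 542.1  175.7   70. ]] [489.9  17.   70. ]
```

View pics/w1c.png

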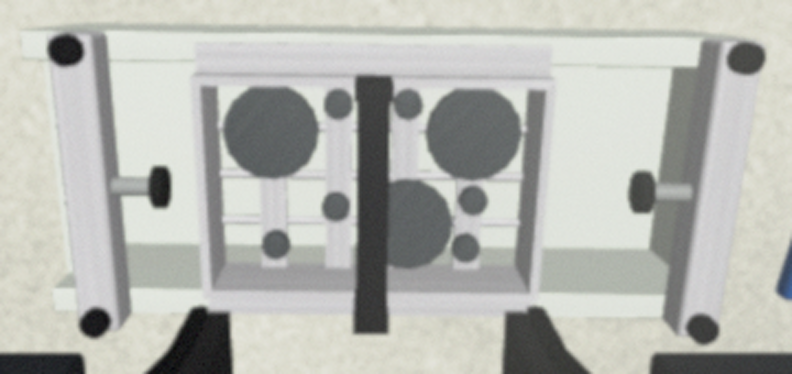

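Emit:
play_rows([
  {"delta_pos": [0.001, 0.0015, 0.035], "turn": 0.006},
  {"delta_pos": [0, 0, 0.035], "turn": 0},
  {"delta_pos": [0, 0, 0.035], "turn": 0},
  {"delta_pos": [0, 0, 0.026], "turn": 0},
  {"delta_pos": [0, 0, 0], "turn": 0},
])

```text
time: 2.75
tcp_pos: [490.4, 6.0, 109.0]
orientation: [[-0.998, -0.069, -0.005], [-0.069, 0.998, -0.001], [0.005, -0.001, -1.0]]
contact_force: [-0.4, -0.5, 1.1]
finger_gap: 59.7
```

```bash
python3 - <<'E'
from bench import robot
import cv2,numpy as np
s=robot.observe();print({k:np.round(v,3).tolist() for k,v in s.items()})
for n in("wrist","side"):
    f=robot.grab_frame(n);cv2.imwrite(f"pics/{n}2.png",f["img"])
i=cv2.imread("pics/side2.png")[150:350,220:380];cv2.imwrite("pics/side2c.png",cv2.resize(i,None,fx=3,fy=3,interpolation=cv2.INTER_CUBIC))
E
```

```text
{'time': 2.75, 'joint_positions': [0.344, 0.308, -0.492, -0.0, -0.776, -1.846], 'joint_velocities': [0.003, -0.039, 0.05, 0.018, -0.015, -0.01], 'effort': [0.02, -29.26, 13.398, 2.957, 0.011, 0.008], 'tcp_pos': [490.38, 6.004, 108.959], 'orientation': [[-0.998, -0.069, -0.005], [-0.069, 0.998, -0.001], [0.005, -0.001, -1.0]], 'contact_force': [-0.367, -0.46, 1.07], 'moment': [0.007, -0.035, 0.012], 'finger_gap': 59.715}
```

View pics/wrist2.png

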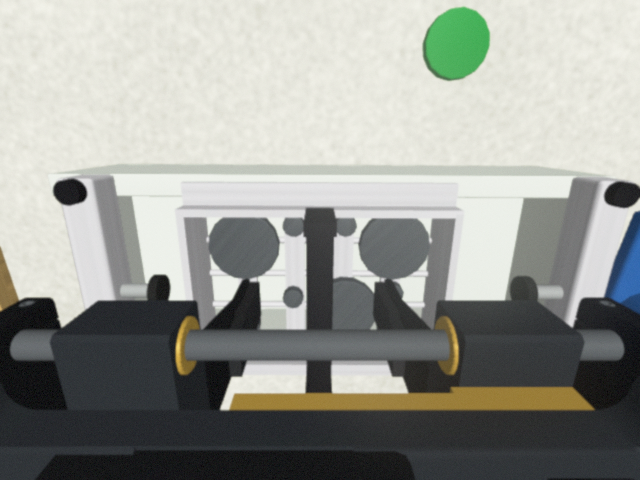

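View pics/side2c.png

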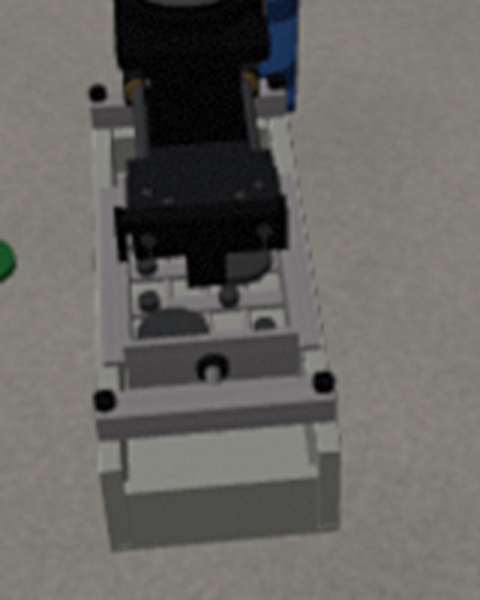

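The handle at (320,300) lies centrally between the fingertips, so I'll close.

Emit:
play_rows([
  {"delta_pos": [0, 0, 0], "turn": 0},
  {"delta_pos": [0, 0, 0], "turn": 0},
  {"delta_pos": [0, 0, 0], "turn": 0},
  {"delta_pos": [0, 0, 0], "turn": 0},
  {"delta_pos": [0, 0, 0], "turn": 0},
], fingers=0, newtons=45)

```text
time: 3.48
tcp_pos: [491.7, 6.7, 110.6]
orientation: [[-0.998, -0.068, 0.0], [-0.068, 0.998, 0.0], [-0.0, 0.0, -1.0]]
contact_force: [0.4, 0.5, -0.1]
finger_gap: 18.2
```

Emit:
play_rows([
  {"delta_pos": [0, 0, 0], "turn": 0},
  {"delta_pos": [0, 0, 0], "turn": 0},
  {"delta_pos": [0, 0, 0], "turn": 0},
])

```text
time: 3.85
tcp_pos: [491.8, 6.7, 110.6]
orientation: [[-0.998, -0.068, 0.0], [-0.068, 0.998, 0.0], [-0.0, 0.0, -1.0]]
contact_force: [-0.2, 0.1, -0.3]
finger_gap: 11.3
```

Emit:
play_rows([
  {"delta_pos": [0, 0.015, 0], "turn": 0},
  {"delta_pos": [0, 0.015, 0], "turn": 0},
  {"delta_pos": [0, 0, 0], "turn": 0},
])

```text
time: 4.22
tcp_pos: [489.8, 38.3, 110.6]
orientation: [[-0.998, -0.07, 0.001], [-0.07, 0.998, 0.001], [-0.001, 0.001, -1.0]]
contact_force: [-0.0, 1.7, -0.2]
finger_gap: 11.7
```

Emit:
play_rows([
  {"delta_pos": [0, 0.002, 0], "turn": 0},
  {"delta_pos": [0, 0.002, 0], "turn": 0},
  {"delta_pos": [0, 0, 0], "turn": 0},
])

```text
time: 4.6
tcp_pos: [489.3, 40.5, 110.5]
orientation: [[-0.998, -0.067, -0.0], [-0.067, 0.998, 0.0], [0.0, 0.0, -1.0]]
contact_force: [-0.0, -0.8, 1.5]
finger_gap: 11.2
```

Emit:
play_rows([
  {"delta_pos": [0, 0.003, 0], "turn": 0},
  {"delta_pos": [0, 0, 0], "turn": 0},
])

```text
time: 4.85
tcp_pos: [489.1, 43.6, 110.5]
orientation: [[-0.998, -0.068, -0.0], [-0.068, 0.998, 0.0], [0.0, 0.0, -1.0]]
contact_force: [0.4, -0.3, 1.6]
finger_gap: 11.3
```

Emit:
play_rows([
  {"delta_pos": [0, 0.003, 0], "turn": 0},
  {"delta_pos": [0, 0, 0], "turn": 0},
])

```text
time: 5.1
tcp_pos: [488.9, 46.7, 110.5]
orientation: [[-0.998, -0.068, -0.0], [-0.068, 0.998, 0.0], [0.0, 0.0, -1.0]]
contact_force: [-0.1, -2.2, 1.5]
finger_gap: 11.8
```

Emit:
play_rows([
  {"delta_pos": [0, 0.003, 0], "turn": 0},
  {"delta_pos": [0, 0, 0], "turn": 0},
])

```text
time: 5.35
tcp_pos: [488.7, 49.5, 110.5]
orientation: [[-0.998, -0.068, -0.0], [-0.068, 0.998, -0.0], [0.0, -0.0, -1.0]]
contact_force: [-0.7, -3.5, 1.2]
finger_gap: 11.3
```

Emit:
play_rows([
  {"delta_pos": [0, 0.002, 0], "turn": 0},
  {"delta_pos": [0, 0, 0], "turn": 0},
  {"delta_pos": [0, 0, 0], "turn": 0},
])

```text
time: 5.72
tcp_pos: [488.5, 51.3, 110.5]
orientation: [[-0.998, -0.068, -0.0], [-0.068, 0.998, -0.0], [0.0, -0.0, -1.0]]
contact_force: [0.8, -5.1, 1.5]
finger_gap: 11.2
```

```bash
python3 - <<'E'
from bench import robot
import numpy as np
print([np.round(robot.observe()["contact_force"],2) for _ in range(2)])
f=[];
for i in range(3):
    robot.grab_frame("wrist");s=robot.observe();print(s["time"],np.round(s["contact_force"],2),np.round(s["tcp_pos"],1))
E
```

```text
[array([ 0.84, -5.08,  1.48]), array([ 0.84, -5.08,  1.48])]
5.775 [ 0.91 -4.72  1.81] [488.6  51.3 110.5]
5.825 [ 0.19 -4.81  1.61] [488.6  51.3 110.5]
5.875 [ 0.7  -5.15  1.  ] [488.5  51.3 110.5]
```

Emit:
play_rows([
  {"delta_pos": [0, -0.024, 0], "turn": 0},
  {"delta_pos": [0, -0.024, 0], "turn": 0},
  {"delta_pos": [0, 0, 0], "turn": 0},
])

```text
time: 6.25
tcp_pos: [492.3, 3.2, 110.6]
orientation: [[-0.998, -0.066, 0.001], [-0.066, 0.998, 0.001], [-0.001, 0.001, -1.0]]
contact_force: [0.9, -1.8, 0.3]
finger_gap: 11.7
```

Emit:
play_rows([
  {"delta_pos": [0, -0.004, 0], "turn": 0},
  {"delta_pos": [0, 0, 0], "turn": 0},
])

```text
time: 6.5
tcp_pos: [492.6, 0.3, 110.5]
orientation: [[-0.998, -0.068, 0.001], [-0.068, 0.998, 0.0], [-0.001, 0.0, -1.0]]
contact_force: [1.3, 0.0, -0.9]
finger_gap: 11.5
```

Emit:
play_rows([
  {"delta_pos": [0, -0.004, 0], "turn": 0},
  {"delta_pos": [0, 0, 0], "turn": 0},
])

```text
time: 6.75
tcp_pos: [492.6, -4.1, 110.6]
orientation: [[-0.998, -0.068, 0.0], [-0.068, 0.998, 0.0], [-0.0, 0.0, -1.0]]
contact_force: [0.1, 2.1, 0.0]
finger_gap: 11.6
```

Emit:
play_rows([
  {"delta_pos": [0, -0.003, 0], "turn": 0},
  {"delta_pos": [0, 0, 0], "turn": 0},
])

```text
time: 7.0
tcp_pos: [492.7, -7.4, 110.5]
orientation: [[-0.998, -0.068, 0.0], [-0.068, 0.998, -0.0], [-0.0, -0.0, -1.0]]
contact_force: [-0.3, 1.7, 0.3]
finger_gap: 11.7
```

Emit:
play_rows([
  {"delta_pos": [0, -0.002, 0], "turn": 0},
  {"delta_pos": [0, 0, 0], "turn": 0},
])

```text
time: 7.25
tcp_pos: [492.9, -9.2, 110.6]
orientation: [[-0.998, -0.068, 0.0], [-0.068, 0.998, 0.0], [-0.0, 0.0, -1.0]]
contact_force: [0.4, 2.9, -0.4]
finger_gap: 11.3
```

```bash
python3 - <<'E'
from bench import robot
import numpy as np
for i in range(2):
    robot.grab_frame("wrist");s=robot.observe();print(s["time"],np.round(s["contact_force"],2),np.round(s["tcp_pos"],1))
E
```

```text
7.3 [ 0.51  2.23 -0.65] [492.9  -9.2 110.6]
7.35 [ 0.84  2.   -1.59] [492.9  -9.2 110.6]
```

Emit:
play_rows([
  {"delta_pos": [0, -0.002, 0], "turn": 0},
  {"delta_pos": [0, 0, 0], "turn": 0},
])

```text
time: 7.6
tcp_pos: [493.0, -11.1, 110.5]
orientation: [[-0.998, -0.068, 0.0], [-0.068, 0.998, 0.0], [-0.0, 0.0, -1.0]]
contact_force: [0.3, 3.6, -0.7]
finger_gap: 11.5
```

```bash
python3 - <<'E'
from bench import robot
import numpy as np
for i in range(2):
    robot.grab_frame("wrist");s=robot.observe();print(s["time"],np.round(s["contact_force"],2),np.round(s["tcp_pos"],1))
E
```

```text
7.65 [-0.1   4.68 -0.36] [493.  -11.1 110.6]
7.7 [-0.75  3.38 -0.61] [493.  -11.1 110.5]
```

Emit:
play_rows([
  {"delta_pos": [0, 0.029, 0], "turn": 0},
  {"delta_pos": [0, 0.029, 0], "turn": 0},
])

```text
time: 7.95
tcp_pos: [488.5, 45.8, 110.6]
orientation: [[-0.998, -0.067, -0.001], [-0.067, 0.998, -0.002], [0.002, -0.002, -1.0]]
contact_force: [-0.0, -1.9, -1.1]
finger_gap: 11.5
```

```bash
cat > samp.py <<'E'
from bench import robot
import numpy as np,sys,cv2
s=robot.observe();print(round(s["time"],3),np.round(s["contact_force"],1),np.round(s["tcp_pos"],1))
for i in range(int(sys.argv[1])):
    f=robot.grab_frame("wrist");s=robot.observe();print(round(s["time"],3),np.round(s["contact_force"],1),np.round(s["tcp_pos"],1),np.round(s["joint_velocities"],2))
E
python3 samp.py 4
```

```text
7.95 [-0.  -1.9 -1.1] [488.5  45.8 110.6]
8.0 [-0.7  1.3 -0.6] [488.7  48.3 110.6] [-0.03  0.    0.   -0.   -0.    0.09]
8.05 [ 0.3 -1.2  0.6] [488.7  47.4 110.6] [-0.03 -0.   -0.   -0.   -0.    0.03]
8.1 [0.2 1.5 1.4] [488.8  46.7 110.5] [-0.02 -0.    0.   -0.    0.    0.01]
8.15 [-1.4  1.6  0.8] [488.8  46.3 110.5] [-0.02 -0.    0.   -0.01  0.   -0.  ]
```

Emit:
play_rows([
  {"delta_pos": [0, -0.029, 0], "turn": 0},
  {"delta_pos": [0, -0.029, 0], "turn": 0},
  {"delta_pos": [0, 0.031, 0], "turn": 0},
  {"delta_pos": [0, 0.031, 0], "turn": 0},
  {"delta_pos": [0, -0.031, 0], "turn": 0},
  {"delta_pos": [0, -0.031, 0], "turn": 0},
])

```text
time: 8.9
tcp_pos: [493.1, -12.0, 110.5]
orientation: [[-0.998, -0.069, 0.0], [-0.069, 0.998, 0.0], [-0.0, 0.0, -1.0]]
contact_force: [-0.4, 5.3, 0.1]
finger_gap: 11.4
```

```bash
python3 samp.py 3;python3 - <<'E'
from bench import robot
import cv2
f=robot.grab_frame("wrist");cv2.imwrite("pics/w3.png",f["img"])
f=robot.grab_frame("side");i=f["img"][150:350,220:380];cv2.imwrite("pics/side3c.png",cv2.resize(i,None,fx=3,fy=3,interpolation=cv2.INTER_CUBIC))
E
```

```text
8.9 [-0.4  5.3  0.1] [493.1 -12.  110.5]
8.95 [ 0.3  2.3 -0.3] [493.2 -14.3 110.6] [ 0.04 -0.   -0.   -0.01  0.02 -0.1 ]
9.0 [ 1.3  4.2 -0.3] [493.3 -13.1 110.5] [ 0.04 -0.    0.   -0.01  0.   -0.04]
9.05 [ 0.3  2.8 -0.3] [493.3 -12.3 110.6] [ 0.03 -0.   -0.    0.   -0.   -0.01]
```

View pics/w3.png

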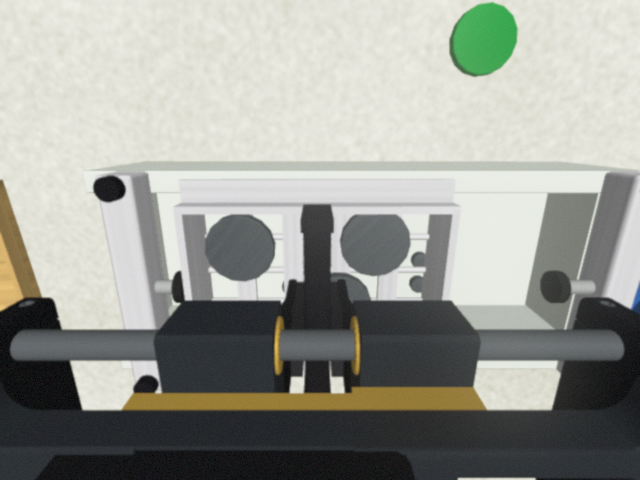

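View pics/side3c.png

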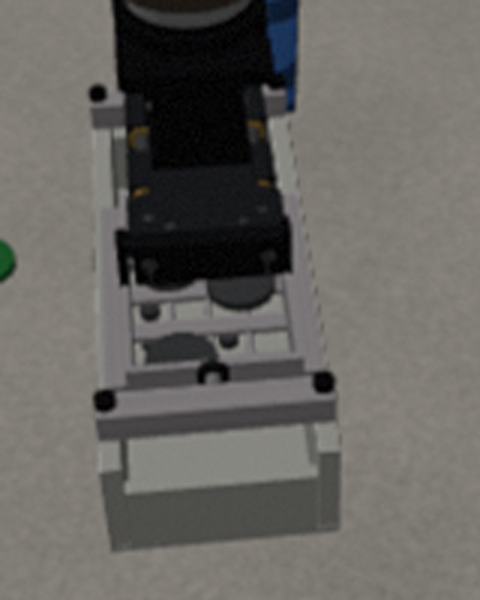

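Emit:
play_rows([
  {"delta_pos": [0, 0.031, 0], "turn": 0},
  {"delta_pos": [0, 0.031, 0], "turn": 0},
  {"delta_pos": [0, -0.031, 0], "turn": 0},
  {"delta_pos": [0, -0.031, 0], "turn": 0},
  {"delta_pos": [0, 0.031, 0], "turn": 0},
  {"delta_pos": [0, 0.031, 0], "turn": 0},
  {"delta_pos": [0, -0.031, 0], "turn": 0},
  {"delta_pos": [0, -0.031, 0], "turn": 0},
  {"delta_pos": [0, 0.031, 0], "turn": 0},
  {"delta_pos": [0, 0.031, 0], "turn": 0},
  {"delta_pos": [0, -0.031, 0], "turn": 0},
  {"delta_pos": [0, -0.031, 0], "turn": 0},
])

```text
time: 10.65
tcp_pos: [492.8, -10.7, 110.6]
orientation: [[-0.997, -0.071, -0.001], [-0.071, 0.997, -0.0], [0.001, -0.0, -1.0]]
contact_force: [0.1, 4.8, -1.5]
finger_gap: 11.3
```

```bash
python3 samp.py 2;python3 - <<'E'
from bench import robot
import cv2
for n in ("wrist","side","scene"):
    f=robot.grab_frame(n);i=f["img"]
    i={"wrist":i[160:420,80:560],"side":i[150:350,220:380],"scene":i[160:280,230:430]}[n]
    k=min(790/i.shape[1],590/i.shape[0])
    cv2.imwrite(f"pics/{n}4c.png",cv2.resize(i,None,fx=k,fy=k,interpolation=cv2.INTER_CUBIC))
E
```

```text
10.65 [ 0.1  4.8 -1.5] [492.8 -10.7 110.6]
10.7 [ 1.1  1.2 -0.7] [492.9 -13.2 110.5] [ 0.04 -0.   -0.   -0.01  0.02 -0.09]
10.75 [ 0.9  3.5 -0.9] [493.  -12.1 110.6] [ 0.03 -0.    0.   -0.01  0.01 -0.04]
```

View pics/wrist4c.png

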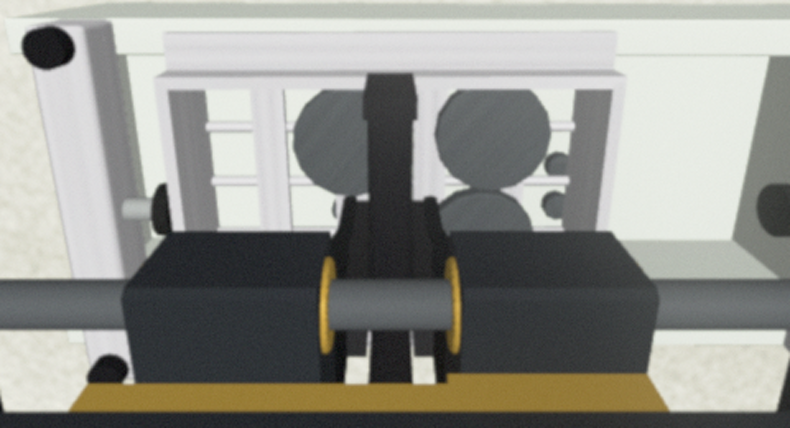

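View pics/side4c.png

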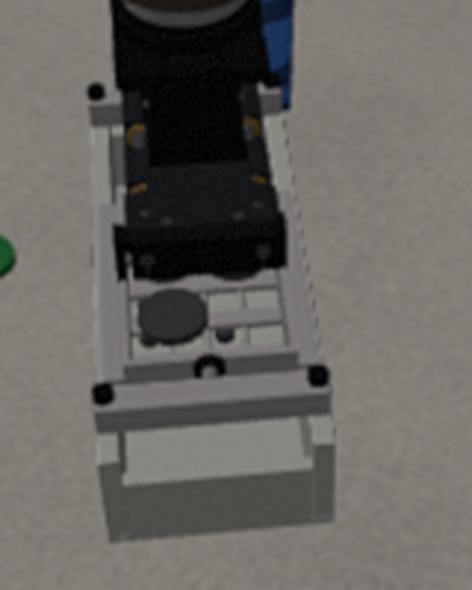

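View pics/scene4c.png

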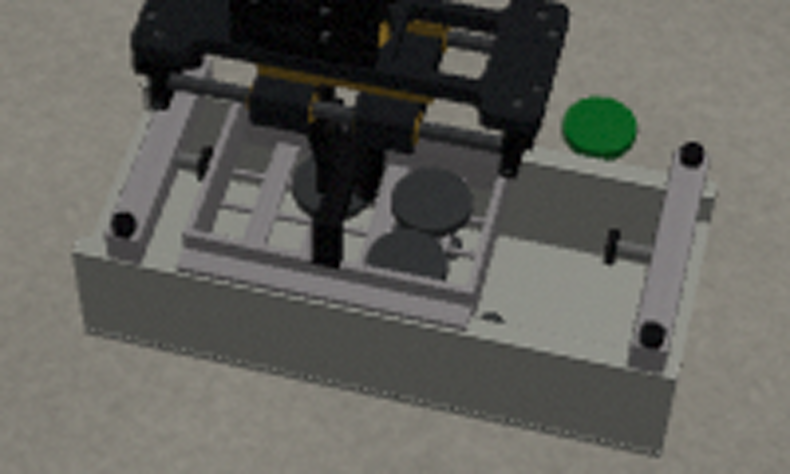

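The wrist view shows small discs at (557,163) and (553,205). They look too small to be on the sieve floor, so they're on the tray floor. I'll shake once more.

Emit:
play_rows([
  {"delta_pos": [0, 0.031, 0], "turn": 0},
  {"delta_pos": [0, 0.031, 0], "turn": 0},
  {"delta_pos": [0, -0.031, 0], "turn": 0},
  {"delta_pos": [0, -0.031, 0], "turn": 0},
  {"delta_pos": [0, 0.031, 0], "turn": 0},
  {"delta_pos": [0, 0.031, 0], "turn": 0},
  {"delta_pos": [0, -0.031, 0], "turn": 0},
  {"delta_pos": [0, -0.031, 0], "turn": 0},
  {"delta_pos": [0, 0.031, 0], "turn": 0},
  {"delta_pos": [0, 0.031, 0], "turn": 0},
  {"delta_pos": [0, -0.031, 0], "turn": 0},
  {"delta_pos": [0, -0.031, 0], "turn": 0},
])

```text
time: 12.4
tcp_pos: [492.7, -10.3, 110.6]
orientation: [[-0.997, -0.071, -0.001], [-0.071, 0.997, -0.0], [0.001, -0.0, -1.0]]
contact_force: [1.0, 4.7, -1.0]
finger_gap: 11.5
```

Emit:
play_rows([
  {"delta_pos": [0, 0.015, 0], "turn": 0},
  {"delta_pos": [0, 0.015, 0], "turn": 0},
  {"delta_pos": [0, 0, 0], "turn": 0},
])

```text
time: 12.78
tcp_pos: [490.7, 20.6, 110.6]
orientation: [[-0.998, -0.07, -0.0], [-0.07, 0.998, 0.0], [0.0, 0.0, -1.0]]
contact_force: [0.9, 2.8, 0.7]
finger_gap: 11.3
```

```bash
python3 samp.py 1;python3 - <<'E'
from bench import robot
import cv2,numpy as np
for n in ("wrist","side","scene"):
    s=robot.observe();f=robot.grab_frame(n);i=f["img"];f["p"]=s["tcp_pos"];f["R"]=s["orientation"];np.savez(n+"5.npz",**f)
    i={"wrist":i[160:420,80:560],"side":i[150:350,220:380],"scene":i[160:280,230:430]}[n]
    k=min(790/i.shape[1],590/i.shape[0])
    cv2.imwrite(f"pics/{n}5c.png",cv2.resize(i,None,fx=k,fy=k,interpolation=cv2.INTER_CUBIC))
E
```

```text
12.775 [0.9 2.8 0.7] [490.7  20.6 110.6]
12.825 [-0.3  1.9 -0.1] [490.7  20.3 110.5] [-0.02  0.    0.    0.    0.    0.01]
```

View pics/wrist5c.png

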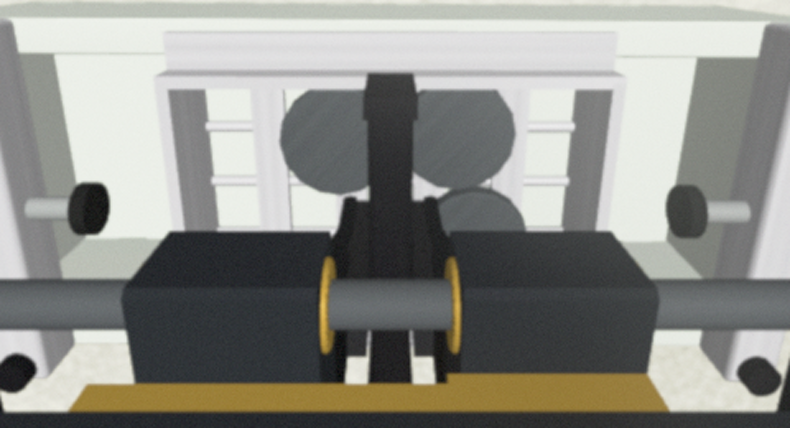

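View pics/side5c.png

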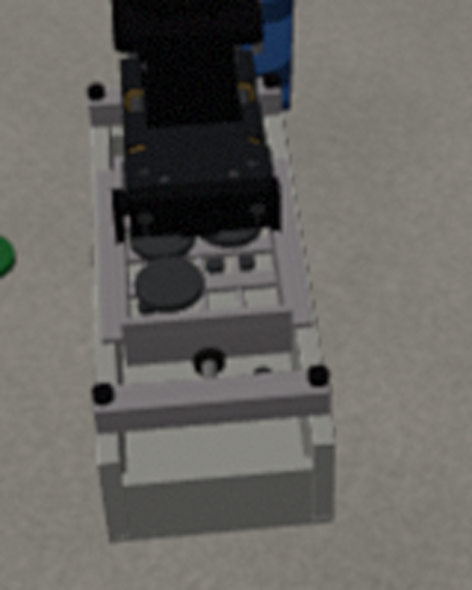

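View pics/scene5c.png

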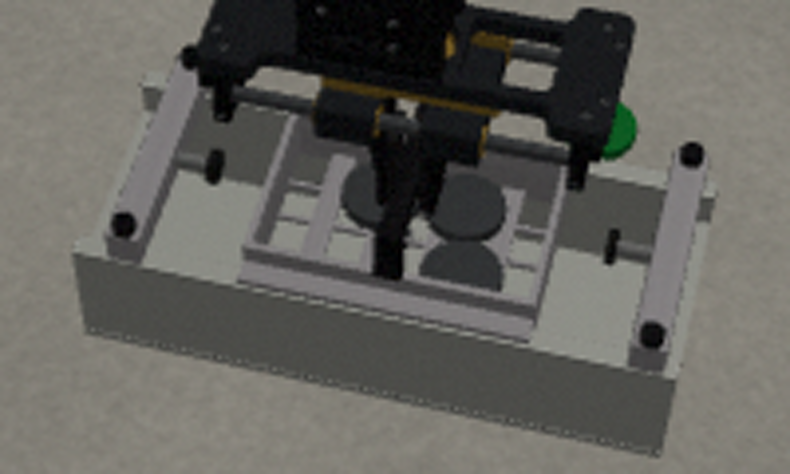

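```bash
python3 - <<'E'
from h import *
np.set_printoptions(precision=1,suppress=True)
f=load("side5");P=cloud(f);k=590/200
for u,v in [(215,263),(247,262),(147,307),(262,372),(170,282),(230,235)]:
    a,b=int(u/k+220),int(v/k+150); print((u,v),(a,b),"z",P[b-1:b+2,a-1:a+2,2].ravel().round(0), P[b,a], "ray z9",ray(f,(u/k+220,v/k+150),13)[0],"ray z60",ray(f,(u/k+220,v/k+150),64)[0])
E
```

```text
(215, 263) (292, 239) z [12. 12. 11. 12. 11. 11. 10. 12.  9.] [495.9  66.2  11.2] ray z9 [497.7  63.9  13. ] ray z60 [499.4  10.9  64. ]
(247, 262) (303, 238) z [12. 11. 12. 13. 14. 15. 10. 11. 11.] [517.   65.   14.1] ray z9 [518.4  63.8  13. ] ray z60 [518.6  10.9  64. ]
(147, 307) (269, 254) z [55. 59. 59. 12. 54. 56. 10. 11. 11.] [457.3 -14.1  54.1] ray z9 [454.8  26.   13. ] ray z60 [459.7 -24.1  64. ]
(262, 372) (308, 276) z [13. 14. 13. 12. 11. 15. 89. 90. 90.] [524.  -30.3  11.3] ray z9 [525.4 -32.2  13. ] ray z60 [525.1 -77.9  64. ]
(170, 282) (277, 245) z [65. 64. 61. 64. 63. 64. 62. 65. 63.] [471.5  -1.2  62.7] ray z9 [468.8  47.7  13. ] ray z60 [472.7  -4.   64. ]
(230, 235) (297, 229) z [161. 160. 164.  63.  63.  64.  63.  64.  62.] [507.   38.4  62.6] ray z9 [507.7  90.   13. ] ray z60 [508.7  35.1  64. ]
```

Four small discs are confirmed at z≈11 on the tray floor, and two are hidden. I'll do another shake for insurance, then look again.

Emit:
play_rows([
  {"delta_pos": [0, 0.031, 0], "turn": 0},
  {"delta_pos": [0, -0.031, 0], "turn": 0},
  {"delta_pos": [0, -0.031, 0], "turn": 0},
  {"delta_pos": [0, 0.031, 0], "turn": 0},
  {"delta_pos": [0, 0.031, 0], "turn": 0},
  {"delta_pos": [0, -0.031, 0], "turn": 0},
  {"delta_pos": [0, -0.031, 0], "turn": 0},
  {"delta_pos": [0, 0.031, 0], "turn": 0},
  {"delta_pos": [0, 0.031, 0], "turn": 0},
  {"delta_pos": [0, -0.031, 0], "turn": 0},
  {"delta_pos": [0, -0.031, 0], "turn": 0},
])

```text
time: 14.35
tcp_pos: [493.3, -12.0, 110.6]
orientation: [[-0.998, -0.07, 0.001], [-0.07, 0.998, 0.0], [-0.001, 0.0, -1.0]]
contact_force: [-0.0, 6.0, -0.3]
finger_gap: 11.0
```

```bash
cat > look.py <<'E'
from bench import robot
import cv2,numpy as np,sys
t=sys.argv[1]
for n in ("wrist","side","scene"):
    s=robot.observe();f=robot.grab_frame(n);i=f["img"];f["p"]=s["tcp_pos"];f["R"]=s["orientation"];np.savez(n+t+".npz",**f)
    i={"wrist":i[160:420,80:560],"side":i[150:350,220:380],"scene":i[160:280,230:430]}[n]
    k=min(790/i.shape[1],590/i.shape[0])
    cv2.imwrite(f"pics/{n}{t}c.png",cv2.resize(i,None,fx=k,fy=k,interpolation=cv2.INTER_CUBIC))
E
python3 look.py 6
```

```text
(no output)
```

View pics/scene6c.png

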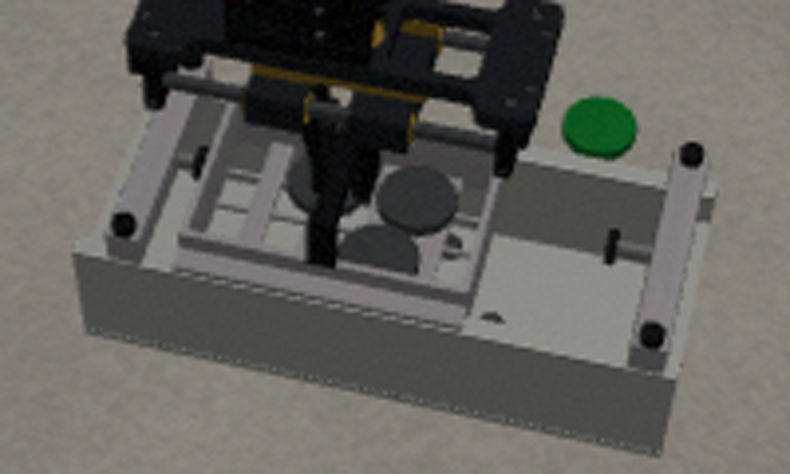

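View pics/side6c.png

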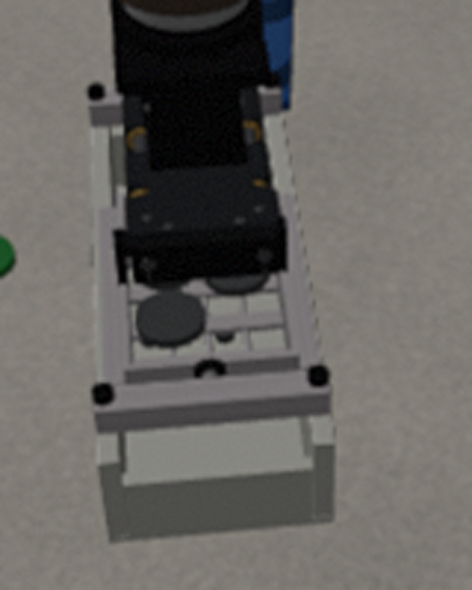

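View pics/wrist6c.png

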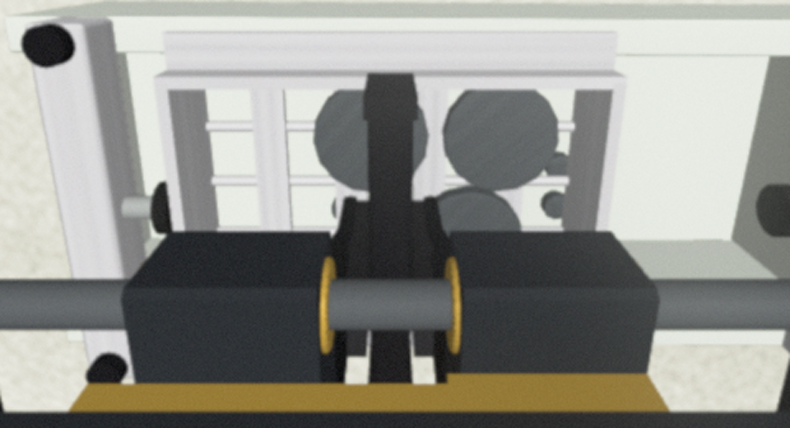

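Emit:
play_rows([
  {"delta_pos": [0, 0.015, 0], "turn": 0},
  {"delta_pos": [0, 0.012, 0], "turn": 0},
  {"delta_pos": [0, 0, 0], "turn": 0},
  {"delta_pos": [0, 0, -0.01], "turn": 0},
  {"delta_pos": [0, 0, -0.02], "turn": 0},
  {"delta_pos": [0, 0, -0.025], "turn": 0},
  {"delta_pos": [0, 0, -0.025], "turn": 0},
  {"delta_pos": [0, 0, -0.025], "turn": 0},
  {"delta_pos": [0, 0, -0.02], "turn": 0},
  {"delta_pos": [0, 0, -0.01], "turn": 0},
  {"delta_pos": [0, 0, 0], "turn": 0},
])

```text
time: 15.88
tcp_pos: [491.0, 14.6, 245.6]
orientation: [[-0.998, -0.067, 0.0], [-0.067, 0.998, 0.0], [-0.0, 0.0, -1.0]]
contact_force: [1.1, -0.6, -4.9]
finger_gap: 11.4
```

```bash
python3 look.py 7
```

```text
(no output)
```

View pics/scene7c.png

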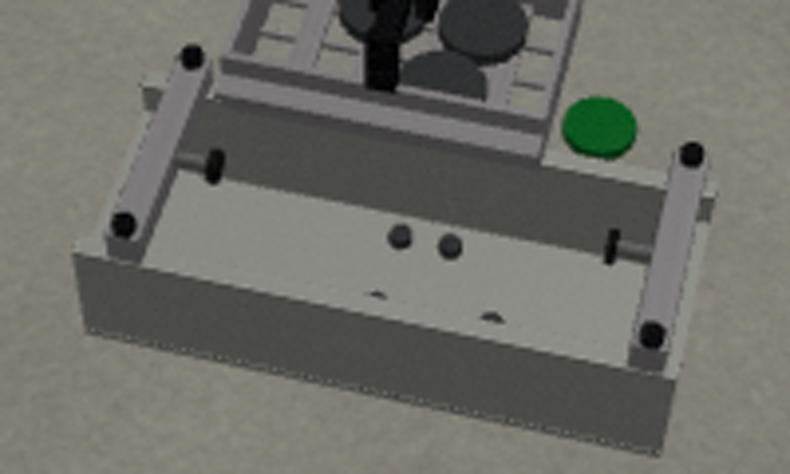

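View pics/side7c.png

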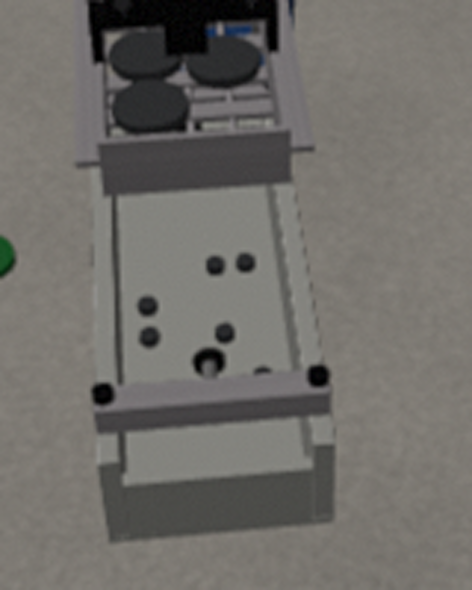

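The side view shows all six small discs on the tray floor, at (215,265), (245,262), (148,305), (149,337), (225,332) and (262,374). The three large ones are in the sieve. Next I'll move toward the park tray and look down.

Emit:
play_rows([
  {"delta_pos": [0, -0.015, 0], "turn": 0},
  {"delta_pos": [0, -0.025, 0], "turn": 0},
  {"delta_pos": [0, -0.03, 0], "turn": 0},
  {"delta_pos": [0, -0.03, 0], "turn": 0},
  {"delta_pos": [0, -0.025, 0], "turn": 0},
  {"delta_pos": [0, -0.015, 0], "turn": 0},
  {"delta_pos": [0, 0, 0], "turn": 0},
])

```text
time: 16.9
tcp_pos: [500.4, -126.0, 245.0]
orientation: [[-0.998, -0.066, -0.001], [-0.066, 0.998, 0.0], [0.001, 0.0, -1.0]]
contact_force: [-0.2, 0.5, -4.8]
finger_gap: 11.1
```

```bash
python3 - <<'E'
from bench import robot
import cv2,numpy as np
s=robot.observe();f=robot.grab_frame("wrist");f["p"]=s["tcp_pos"];f["R"]=s["orientation"];np.savez("w8.npz",**f);cv2.imwrite("pics/w8.png",f["img"])
E
```

```text
(no output)
```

View pics/w8.png

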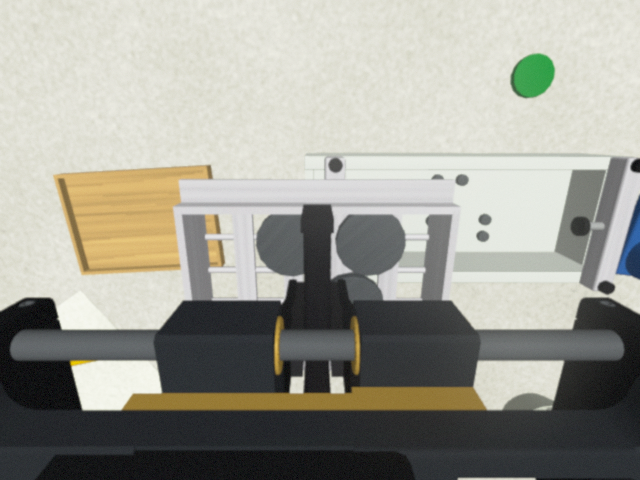

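```bash
python3 - <<'E'
import cv2
i=cv2.imread("pics/w8.png")[150:290,40:240];cv2.imwrite("pics/w8c.png",cv2.resize(i,None,fx=4,fy=4,interpolation=cv2.INTER_CUBIC))
i=cv2.imread("pics/scene0.png")[170:245,120:230];cv2.imwrite("pics/s0p.png",cv2.resize(i,None,fx=7,fy=7,interpolation=cv2.INTER_CUBIC))
E
```

```text
(no output)
```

View pics/w8c.png

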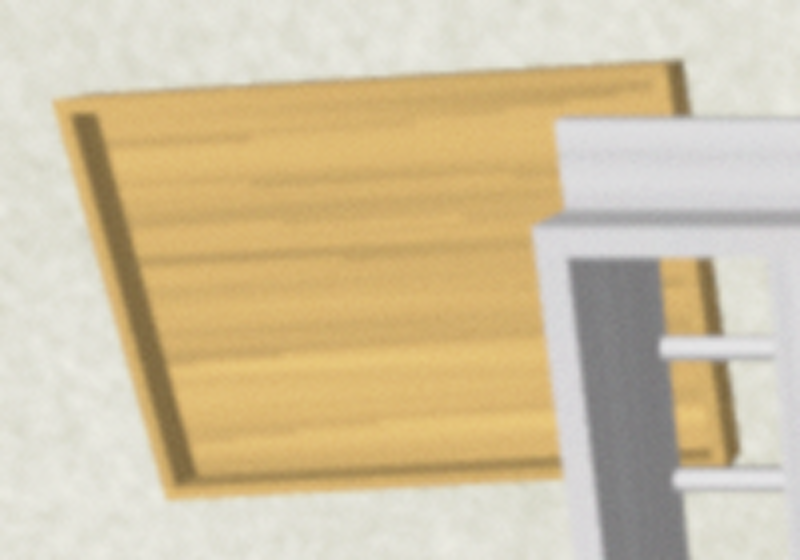

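View pics/s0p.png

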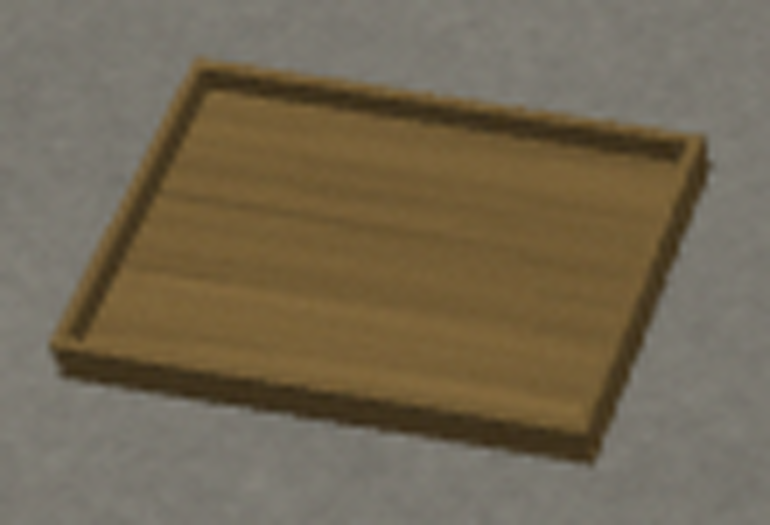

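Outer rim corners in the wrist crop are (54,100), (668,61), (168,497) and (722,464). In the scene crop they are (198,60), (707,138), (594,435) and (52,347).

```bash
python3 - <<'E'
from h import *
np.set_printoptions(precision=1,suppress=True)
w=load("w8");s=load("scene0")
def rep(n,A):
    # order: a(-x,-y) b(-x,+y) c(+x,+y) d(+x,-y)
    d=(A[1]-A[0]+A[2]-A[3])/2; print(n,A[:,:2].tolist(),"c",A.mean(0),"len",np.linalg.norm(d),"wid",np.linalg.norm((A[3]-A[0]+A[2]-A[1])/2),"yaw",np.arctan2(-d[0],d[1]))
rep("wrist",wray(w,np.array([(54,100),(668,61),(722,464),(168,497)])/4+[40,150],16))
rep("scene",ray(s,np.array([(198,60),(707,138),(594,435),(52,347)])/7+[120,170],16))
g=wray(w,[(180,181),(455,181)],85+135);print("flange edge z205",g,np.arctan2(-(g[1]-g[0])[0],(g[1]-g[0])[1]))
E
```

```text
wrist [[478.75019979439764, -414.5593446388012], [457.23676685112764, -247.4985366720514], [573.3376150626843, -235.13842360349702], [594.8991230442518, -400.0620634347659]] c [ 526.1 -324.3   16. ] len 167.38363429218043 wid 116.89875530880443 yaw 0.12902902900055227
scene [[479.53602407465655, -414.09924690529056], [458.6885456123275, -247.65540705161123], [574.8773018488486, -231.83267711333036], [596.0795253118584, -399.93919945919504]] c [ 527.3 -323.4   16. ] len 168.59131226123125 wid 117.32782130477018 yaw 0.12503451822842057
flange edge z205 [[ 444.2 -197.5  220. ]
 [ 435.2  -61.6  220. ]] 0.06634366698265516
```

```bash
python3 - <<'E'
from h import *
np.set_printoptions(precision=1,suppress=True)
w=load("w8");print(w["p"])
A=wray(w,[(174,207),(460,207)],220);R=w["R"]
B=wray(w,[(180,181),(455,181)],208)
print((A-w["p"])@R,(B-w["p"])@R)
E
```

```text
[ 500.4 -126.   245. ]
[[ 47.7 -72.3  25.1]
 [ 47.8  72.7  25.1]] [[ 59.2 -72.5  37.1]
 [ 59.3  73.4  37.1]]
```

Emit:
play_rows([
  {"delta_pos": [-0.0012, -0.0152, 0], "turn": 0},
  {"delta_pos": [-0.002, -0.028, 0], "turn": 0},
  {"delta_pos": [-0.002, -0.03, 0], "turn": 0},
  {"delta_pos": [-0.002, -0.03, 0], "turn": 0},
  {"delta_pos": [-0.002, -0.03, 0], "turn": 0},
  {"delta_pos": [-0.002, -0.03, 0], "turn": 0},
  {"delta_pos": [-0.001, -0.022, 0], "turn": 0},
  {"delta_pos": [-0.001, -0.014, 0], "turn": 0},
  {"delta_pos": [0, 0, 0], "turn": -0.03},
  {"delta_pos": [0, 0, 0], "turn": -0.031},
  {"delta_pos": [0, 0, 0], "turn": 0},
])

```text
time: 18.32
tcp_pos: [527.4, -322.0, 245.8]
orientation: [[-0.992, -0.13, 0.0], [-0.13, 0.992, 0.0], [-0.0, 0.0, -1.0]]
contact_force: [-0.6, -0.7, -3.8]
finger_gap: 11.7
```

Emit:
play_rows([
  {"delta_pos": [0.001, -0.002, 0.01], "turn": 0},
  {"delta_pos": [0, 0, 0.022], "turn": 0},
  {"delta_pos": [0, 0, 0.025], "turn": 0},
  {"delta_pos": [0, 0, 0.025], "turn": 0},
  {"delta_pos": [0, 0, 0.025], "turn": 0},
  {"delta_pos": [0, 0, 0.02], "turn": 0},
  {"delta_pos": [0, 0, 0.013], "turn": 0},
  {"delta_pos": [0, 0, 0.006], "turn": 0},
  {"delta_pos": [0, 0, 0], "turn": 0},
])

```text
time: 19.45
tcp_pos: [526.7, -325.0, 99.6]
orientation: [[-0.992, -0.129, -0.0], [-0.129, 0.992, -0.0], [0.0, -0.0, -1.0]]
contact_force: [0.3, -0.2, -4.9]
finger_gap: 11.5
```

```bash
python3 - <<'E'
from bench import robot
import cv2,numpy as np
for n in("wrist","scene"):
    s=robot.observe();f=robot.grab_frame(n);i=f["img"]
    if n=="scene": i=cv2.resize(i[140:250,110:250],None,fx=5,fy=5,interpolation=cv2.INTER_CUBIC)
    cv2.imwrite(f"pics/{n}9.png",i)
E
```

```text
(no output)
```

View pics/scene9.png

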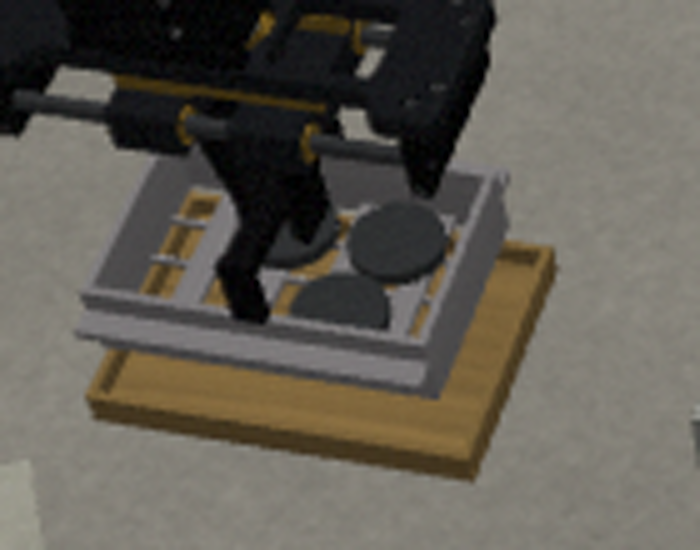

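View pics/wrist9.png

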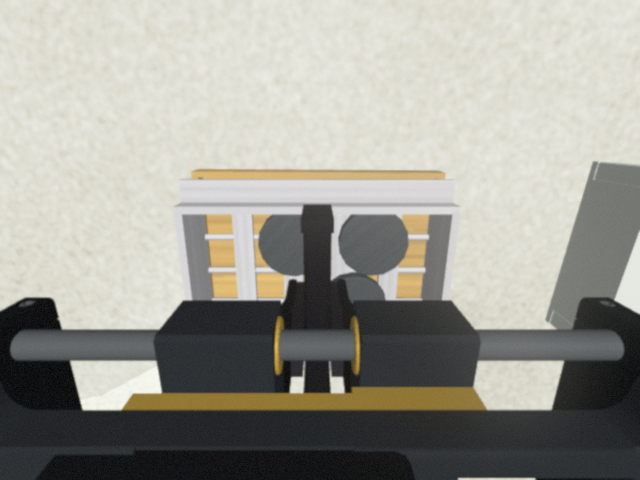

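The park's far edge spans columns 193–445 and the sieve's 180–455, so both centre on about 318 and run parallel. I'll lower slowly.

Emit:
play_rows([
  {"delta_pos": [0, 0.001, 0.008], "turn": 0},
  {"delta_pos": [0, 0, 0.008], "turn": 0},
  {"delta_pos": [0, 0, 0.007], "turn": 0},
  {"delta_pos": [0, 0, 0.004], "turn": 0},
  {"delta_pos": [0, 0, 0.002], "turn": 0},
  {"delta_pos": [0, 0, 0], "turn": 0},
])

```text
time: 20.3
tcp_pos: [526.5, -324.0, 70.5]
orientation: [[-0.992, -0.128, -0.0], [-0.128, 0.992, -0.0], [0.0, -0.0, -1.0]]
contact_force: [0.3, -0.5, -4.2]
finger_gap: 11.2
```

Emit:
play_rows([
  {"delta_pos": [0, 0, 0.002], "turn": 0},
  {"delta_pos": [0, 0, 0.001], "turn": 0},
  {"delta_pos": [0, 0, 0], "turn": 0},
])

```text
time: 20.68
tcp_pos: [526.4, -324.0, 67.5]
orientation: [[-0.992, -0.128, -0.0], [-0.128, 0.992, 0.0], [0.0, 0.0, -1.0]]
contact_force: [-0.1, 0.5, -5.0]
finger_gap: 11.3
```

Emit:
play_rows([
  {"delta_pos": [0, 0, 0.001], "turn": 0},
  {"delta_pos": [0, 0, 0], "turn": 0},
  {"delta_pos": [0, 0, 0], "turn": 0},
])

```text
time: 21.05
tcp_pos: [526.6, -324.0, 66.7]
orientation: [[-0.992, -0.129, 0.0], [-0.129, 0.992, -0.0], [-0.0, -0.0, -1.0]]
contact_force: [-0.0, -1.0, -4.1]
finger_gap: 11.4
```

Emit:
play_rows([
  {"delta_pos": [0, 0, 0.001], "turn": 0},
  {"delta_pos": [0, 0, 0], "turn": 0},
  {"delta_pos": [0, 0, 0], "turn": 0},
])

```text
time: 21.42
tcp_pos: [526.7, -324.1, 66.6]
orientation: [[-0.992, -0.129, 0.001], [-0.129, 0.992, -0.0], [-0.001, -0.001, -1.0]]
contact_force: [-2.3, 1.9, 5.1]
finger_gap: 11.4
```

The force has flipped sign, so the sieve is seated. Now I'll release.

Emit:
play_rows([
  {"delta_pos": [0, 0, -0.0005], "turn": 0},
  {"delta_pos": [0, 0, 0], "turn": 0},
  {"delta_pos": [0, 0, 0], "turn": 0},
  {"delta_pos": [0, 0, 0], "turn": 0},
  {"delta_pos": [0, 0, 0], "turn": 0},
], fingers=0.06)

```text
time: 22.05
tcp_pos: [526.5, -324.0, 65.9]
orientation: [[-0.992, -0.128, -0.0], [-0.128, 0.992, -0.0], [0.0, -0.0, -1.0]]
contact_force: [-0.4, -0.3, -1.0]
finger_gap: 53.2
```

Emit:
play_rows([
  {"delta_pos": [0, 0, -0.01], "turn": 0},
  {"delta_pos": [0, 0, -0.03], "turn": 0},
  {"delta_pos": [0, 0, -0.04], "turn": 0},
  {"delta_pos": [0, 0, -0.04], "turn": 0},
  {"delta_pos": [0, 0, -0.04], "turn": 0},
  {"delta_pos": [0, 0, -0.02], "turn": 0},
  {"delta_pos": [0, 0, 0], "turn": 0},
])

```text
time: 22.92
tcp_pos: [527.2, -324.3, 248.8]
orientation: [[-0.992, -0.129, 0.005], [-0.129, 0.992, -0.002], [-0.005, -0.002, -1.0]]
contact_force: [-0.1, 0.4, -0.8]
finger_gap: 59.8
```

```bash
python3 - <<'E'
from bench import robot
import cv2,numpy as np
for n in("wrist","scene","side"):
    s=robot.observe();f=robot.grab_frame(n);i=f["img"];f["p"]=s["tcp_pos"];f["R"]=s["orientation"];np.savez(n+"10.npz",**f)
    cv2.imwrite(f"pics/{n}10.png",i)
E
```

```text
(no output)
```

View pics/wrist10.png

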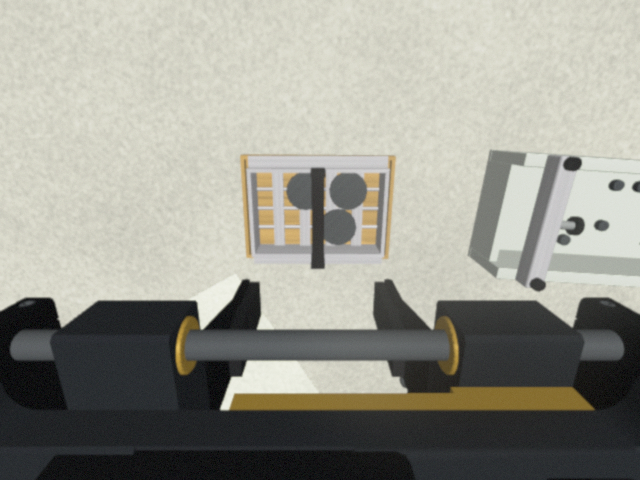

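View pics/scene10.png

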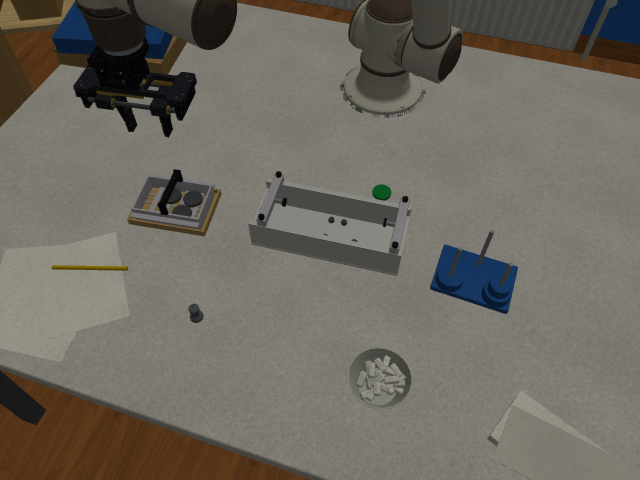

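View pics/side10.png

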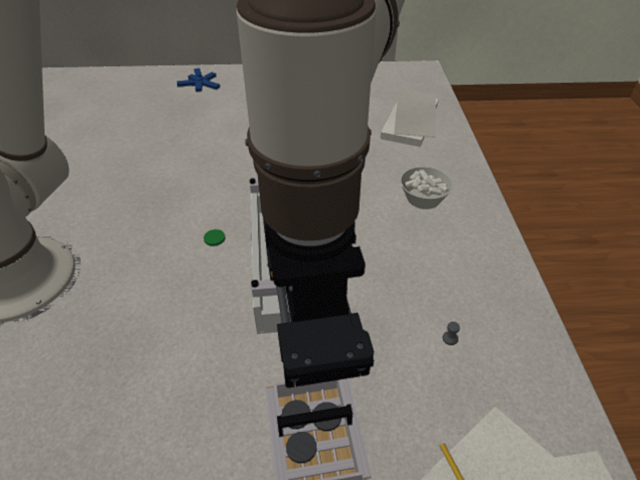

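The sieve sits level in the park with its three large discs at wrist pixels (305,190), (348,191) and (338,227). The bystanders haven't moved. One last numeric check before handing in.

```bash
python3 - <<'E'
from h import *
from bench import robot
np.set_printoptions(precision=1,suppress=True)
w=load("wrist10")
A=wray(w,[(246,168),(391,168),(387,262),(250,263)],41);print(A.mean(0));d=A[1]-A[0];print(np.arctan2(-d[0],d[1]))
f=load("scene10");P=cloud(f);hs=cv2.cvtColor(f["img"],cv2.COLOR_BGR2HSV)
# large discs height
T=np.array(w["T_tool_cam"]);
for u,v in [(302,190),(348,191),(340,227)]:
    z=w["z_map"][v,u];c=np.array([(u-w["cx"])/w["fx"]*z,(v-w["cy"])/w["fy"]*z,z]);print(w["R"]@(T[:3,:3]@c+T[:3,3])+w["p"])
s=robot.observe();print(s["time"],np.abs(s["joint_velocities"]).max());robot.finish_job()
E
```

```text
[ 529.6 -322.7   41. ]
0.12956338900496067
[ 506.3 -343.9   21.1]
[ 500.7 -293.8   22. ]
[ 542.6 -296.2   20.9]
23.075 0.010801761625844567
the job is handed in; nothing more can be done
```

I handed the job in at 23.1 s, well within the 58 s limit. The interface gives no verdict, so this is what my own checks showed.

**Shaking:** I gripped the sieve at mid-handle and felt for the left buffer first, then the right. On the way I pressed the left buffer about 6 mm and the right about 4 mm. I then shook the sieve briskly from side to side, aiming for about 5 mm on each buffer each time. The deepest push I measured was about 7.5 mm, on the right, against the 13 mm limit. I worked these depths out from arm position and force, as the buffers themselves can't be read. I had no reading at the left reversals during the shaking.

**Small discs:** With the sieve lifted, the side camera showed all six on the catch-tray floor. None was visible in the sieve.

**Parking:** I lowered the sieve until the force showed it had touched down, then let go and backed away. My last measurement put its centre about 3 mm from the park's centre, with alignment within 0.01 rad. I judged that it stood level by eye. The three large discs lie flat in it, tops at about 21 mm. The arm was clear and essentially still.

**Bystanders:** By eye, the puzzle, bowl and game piece hadn't moved in the final pictures. In the last side view the arm hid the puzzle, so that one rests on the scene camera alone.

No check failed. The only slip was that my first two move calls were refused for missing "turn" values; nothing moved, and I sent them again.

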